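# Read the shade of a crown with the shade meter

### The job

Take the pen-shaped shade meter out of its charging stand and measure the ceramic crown on the model clamped in the tilted holder: set the meter's nose on the pencil dot in the middle of the crown's front face, with the meter square to that face, and press gently so that the sprung nose goes part of the way in without bottoming. Finish while still holding the meter there steadily for the reading, and leave the model, its holder and the other things on the bench as they stand.

Things in the scene. Friction and masses are not known exactly. Their poses are not given: they have to be found in the camera images.
- meter: White pen-shaped shade meter, round, 160 mm long, 150 g, standing upright, nose down, in the stand. Origin on its axis at the shoulder that rests on the stand's top; z runs along the pen from nose to butt. Body: 26 mm diameter, from the origin to 106 mm along +z, plain from 30 to 80 mm. Neck below the origin: 13 mm diameter to 28 mm down, narrowing to 9.6 mm at 43 mm; then the sprung nose.
- nose (a joint): How far the meter's sprung nose is pushed in, in m: 0 fully out, 0.005 bottomed. The nose is a grey rod, 6 mm in diameter with a flat end, sticking 11.5 mm out of the neck and sliding along the meter's axis; its spring takes about 1 N to begin to move, 2.25 N half way and 3.5 N at the bottom.
- nose_tip (a point): Centre of the flat end of the meter's nose: 54.5 mm below the meter's origin on its axis when the nose is out.
- stand: White charging stand, fixed to the bench: a block 52 x 52 mm, 75 mm tall, on a foot 98 x 78 x 12 mm. Origin at the centre of the block's underside, z up. In its top is an upright round well, 15.8 mm wide and 66 mm deep, in which the meter's neck and nose hang; the meter's shoulder rests on the top. The meter must rise 55 mm to come out.
- crown: White ceramic crown, 9 mm wide, 11 mm tall: of the model's two middle front teeth the one on the robot's right (-y), all other teeth are stone. Origin: the marked spot, a 2.6 mm pencil dot in the middle of its flat front face. z: straight out of it; it looks up and towards the robot, 20 to 42 degrees from straight up, 115 to 140 mm above the bench; x: to the biting edge; y: along the row.
- holder: Fixed aluminium model holder: round base 104 mm in diameter, column, ball joint 72 mm above the bench. Origin at the centre of the base's underside, z up. Its head clamps the stone model with the crown; were the head level, the front teeth would face the holder's -x. The joint is locked stiff and stays put under a light push.
- tilt (a joint): Tilt of the holder's head and model, in rad, about the holder's y axis through the ball joint. 0 is level, teeth up; it is locked between 0.85 and 1.20, so the model leans back to the holder's +x and its front teeth look up. The crown's z axis is pi/2 minus this value from vertical.
- bowl: Bystander: blue mixing bowl, 116 mm across, 60 mm tall, standing open upwards. Origin at the centre of its underside.
- spare: Bystander: loose stone model of a row of teeth, about 64 x 67 mm and 29 mm tall, all stone, lying flat on the bench with teeth up. Origin under the middle of its base.
- dropper: Bystander: small amber glass bottle with black cap, 38 mm in diameter, 78 mm tall, upright. Origin at the centre of its underside.
There are look-alikes about, which are no part of the job. Several things have the shape of the meter; the one meant has the colours described above.

How it is judged:
By the outcome, as a careful person would: the job done as asked, in the order asked, and still so for the second after the job is handed in, while the arm keeps its last pose, push and grip.
It also fails if it takes over 42 s, if anything falls off the work surface, if the arm or the gripper's body presses on something with over 40 N, if the wrist force passes 120 N, or if a joint passes its speed limit or range.

### The arm

A 6-joint arm with a two-finger parallel gripper is mounted at the origin on the work surface. World frame = base frame: x ahead of the robot, y to its left, z up, the work surface at z = 0. Lengths are in m, angles in rad, forces in N, time in s.
With the tool pointing down it reaches from about 0.4 to 0.825 m from the base axis. Payload 7 kg.
Tool frame: the origin (TCP) lies midway between the tips of the shut fingers; the grasp point (between the pads) lies 19 mm behind it; z points along the fingers, y is the direction in which the jaws open and shut (so a half turn about z gives the same grasp; the last joint's range is limited). The gripper opens to 85 mm and grips with 20 to 120 N. Pads are 22 mm wide; open, the fingers measure 114 mm over their backs; the gripper's body (76 mm by 85 mm) begins 54 mm behind the grasp point. The pads swing forward as they close: fully open they stand 13 mm farther back than shut.
Start: joints at [1.622, 0.359, 0.012, 0, -1.224, -0.288], TCP at [0.158, 0.656, 0.231] pointing down, gripper open.
Joint ranges: [-3.07, 3.07], [-1.43, 2.12], [-1.02, 1.25], [-3.03, 1.67], [-3.05, -0], [-3.03, 3.03]. Speed limits (rad/s): [2.39, 2.39, 3.01, 3.14, 3.14, 3.14].

### API

Orientations are given as a rotation vector (axis times angle).
In Python, from station import robot, imaging, nets gives the robot as it stands.
- The arm moves only by the tool servo_tool, never from a script. Its arguments are lists of equal length, an entry for each row: "jaw": the opening, from 0 (shut) to 1 (fully open); "translation": the shift along the world's x, y, z in mm, a list of three; "twist": the turn about the world's z in degrees. A call has 1 to 12 rows; each row shifts and turns the pose as measured when the row begins; what a row does not reach is not made up. A row lasts 1/8 s, in which the tool goes at most 62.5 mm and 10.7 degrees, less where a joint would pass 70% of its speed; a pose out of reach is approached as far as the arm can. A call is refused whole if a number of a shift passes 62.5 or a number of a turn 10.7, either way. A call with a gripper value outside its range is refused whole. The fingers move at their own pace and stop on an object; the grip force is fixed at half the most. Time passes only in rows, so rows that do not move let the fingers close. It gives the time, the measured TCP pose, the force and the opening at its end, in the units of the state.
- robot.observe(): the state, without advancing time (a new reading comes with each control period).
- imaging.read_camera(name): name is "scene" or "top"; returns a dict with "frame" (400x640x3 uint8, red, green, blue), "depth" (400x640 float32, m along the optical axis (not along the pixel's ray), 0 where there is no reading), "mtx" (3x3 intrinsics, pixels), "R" (3x3) and "t" (3): a world point X has camera coordinates R X + t. Camera axes: x right, y down, z forward; pixel columns grow to the right and rows downward; lengths in m; the calibration is good to about 2 mm. A picture is of the moment at which its call begins.
- robot.sign_off(): hands the job in, once; it reports no verdict.
Trained networks look in the newest picture that a camera, given by its name, has taken for a name from the list of things; names that differ only in an ending like _2 or _b are one class to them, and where a whole thing is asked for, a point or a joint stands for the part that bears it (a point fixed in the world has none). Each returns a list of dicts, best first, with "conf" (0 to 1); they miss things now and then, are a little off and sometimes report something else, mostly with a low value. They report only what shows in the picture. A call takes as long as a camera call. They do not tell look-alikes from the thing itself.
- nets.look_for(camera, target): "point" ([column, row] in pixels, amid what is visible of it).
- nets.masks_of(camera, target): "pixels" (400x640 bool, what is visible of it) and "point" ([column, row] in pixels, amid what is visible of it).
The state is a dict: "clock": time; "qpos": joint angles; "dq": joint speeds; "joint_torque": joint torques, N m; "tcp_pos": TCP position; "eef_rot": TCP orientation; "wrist_force": force on the tool from outside, world axes, zero at the start; "ft_torque": the same for the moment, N m; "width": opening from 0.0 (shut) to 1.0 (fully open).
Only numpy, scipy, OpenCV 4.12 (cv2) and the standard library are available. Lean on these libraries where they do the work, as an engineer would, in place of code of your own. Each camera call takes 0.05 s, during which the arm holds its last target. There are 200 camera calls.

## Working session

There is one attempt and no reset: what is moved stays moved. The work goes in short steps, Python scripts to look and compute and a tool call to move; the robot and the scene stay as the last step left them, time stands still between calls to the robot, and variables do not carry over. Pictures are saved under pics/ and viewed, about 8 in all and at most 12, crops included, and the job is handed in when it is done.

Besides the shell and the picture viewer there is one more tool, called after "Call:" as name([rows], argument=value, ...), one row to a line, values as JSON. servo_tool: Moves the arm, as the interface text tells. Its arguments: {"type":"object","properties":{"jaw":{"type":"array"},"translation":{"type":"array"},"twist":{"type":"array"}},"required":["jaw","translation","twist"]}

```bash
ls; mkdir -p pics; cat > h.py <<'E'
import numpy as np, cv2
from station import robot, imaging, nets
def unproj(c,u,v,d):
    K=c["mtx"]; p=np.stack([(u-K[0,2])/K[0,0]*d,(v-K[1,2])/K[1,1]*d,d],-1)
    return (p-c["t"])@c["R"]
def proj(c,X):
    p=c["R"]@np.asarray(X)+c["t"]; q=c["mtx"]@p; return q[:2]/q[2]
def cloud(c,m):
    v,u=np.nonzero(m&(c["depth"]>0)); return unproj(c,u,v,c["depth"][v,u])
E
python3 - <<'E'
from h import *
print(robot.observe())
for n in ("scene","top"):
    c=imaging.read_camera(n); np.savez(f"{n}0.npz",**c)
    cv2.imwrite(f"pics/{n}0.png",c["frame"][:,:,::-1])
    print(n,"cam pos",-c["R"].T@c["t"],"fwd",c["R"][2],c["mtx"][0,0])
    for t in ("meter","stand","crown","holder","bowl","spare","dropper"):
        for r in nets.masks_of(n,t)[:4]:
            P=cloud(c,r["pixels"])
            print(t,round(r["conf"],2),np.round(r["point"]),r["pixels"].sum(), np.round(np.median(P,0),3) if len(P) else "", np.round(np.percentile(P,[2,98],axis=0),3).tolist() if len(P) else "")
E
```

```text
pics
{'clock': 0.0, 'qpos': array([ 1.62208175e+00,  3.59391056e-01,  1.10874114e-02, -3.44413356e-04,
       -1.22411980e+00, -2.88105218e-01]), 'dq': array([ 3.52594035e-04, -6.28782944e-04,  2.58448740e-05,  1.77704069e-04,
        1.28492439e-04,  5.28592540e-04]), 'joint_torque': array([-7.17178991e-04, -5.83323169e+01,  2.93412602e+01,  6.93710133e+00,
       -6.19542960e-03, -2.38806287e-06]), 'tcp_pos': array([0.1582744 , 0.65569329, 0.23037446]), 'eef_rot': array([ 3.11792581e+00, -3.71113914e-01, -6.96842390e-05]), 'wrist_force': array([ 0.3784009 , -0.45224429,  0.13001891]), 'ft_torque': array([ 0.04740306,  0.00653617, -0.07540963]), 'width': 0.9968643123576211}
scene cam pos [1.32369054 0.49403579 1.04923126] fwd [-0.5846777  -0.38033908 -0.71658507] 511.8395919157483
meter 0.68 [277. 131.] 310 [ 0.368 -0.288  0.108] [[0.351, -0.305, 0.017], [0.376, -0.279, 0.164]]
meter 0.65 [315. 146.] 320 [ 0.372 -0.153  0.108] [[0.359, -0.166, 0.022], [0.38, -0.144, 0.163]]
meter 0.64 [241. 136.] 328 [ 0.456 -0.349  0.107] [[0.442, -0.365, 0.009], [0.465, -0.341, 0.163]]
meter 0.63 
[... 754 characters left out ...]
, [0.376, -0.28, 0.163]]
meter 0.53 [406. 235.] 170 [ 0.454 -0.25   0.175] [[0.444, -0.266, 0.095], [0.466, -0.244, 0.183]]
meter 0.49 [393. 273.] 143 [ 0.366 -0.214  0.157] [[0.356, -0.23, 0.075], [0.378, -0.208, 0.163]]
stand 0.67 [394. 234.] 847 [ 0.468 -0.244  0.024] [[0.419, -0.299, 0.001], [0.517, -0.216, 0.078]]
holder 0.91 [293. 209.] 1316 [0.547 0.031 0.022] [[0.496, -0.013, 0.003], [0.6, 0.081, 0.128]]
bowl 0.83 [217. 244.] 1407 [0.447 0.252 0.026] [[0.396, 0.193, 0.003], [0.497, 0.295, 0.062]]
spare 0.9 [397. 154.] 439 [ 0.707 -0.266  0.016] [[0.679, -0.299, 0.0], [0.746, -0.234, 0.032]]
dropper 0.71 [230. 154.] 208 [0.703 0.216 0.051] [[0.691, 0.203, 0.001], [0.725, 0.245, 0.08]]
```

```bash
python3 - <<'E'
import cv2
s=cv2.imread("pics/scene0.png");t=cv2.imread("pics/top0.png")
a=cv2.resize(s[90:290,180:480],(800,533),interpolation=cv2.INTER_CUBIC)
cv2.imwrite("pics/sc.png",a)
cv2.imwrite("pics/tc.png",cv2.resize(t[120:320,180:480],(800,533),interpolation=cv2.INTER_CUBIC))
E
```

```text
(no output)
```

View pics/sc.png

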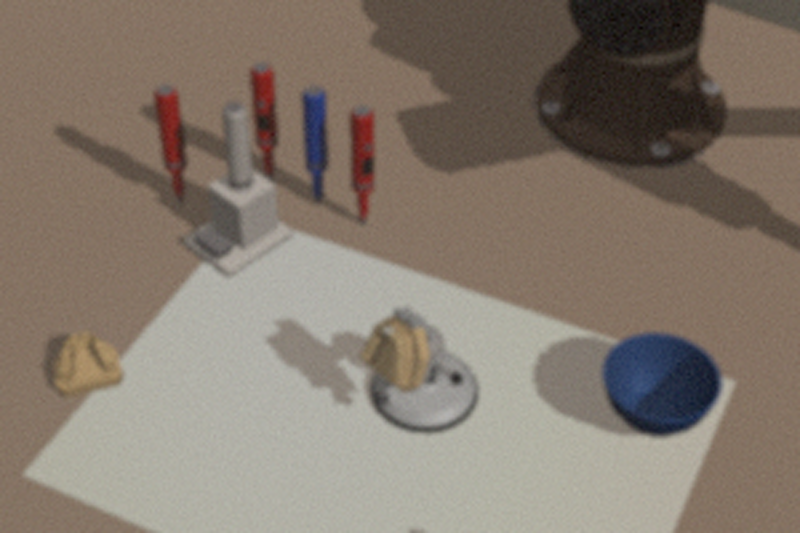

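View pics/tc.png

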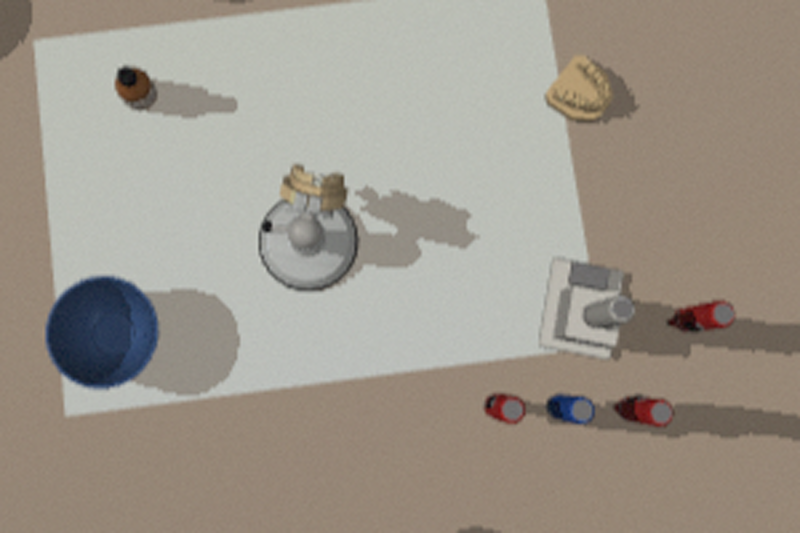

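The white/grey pen in the stand (top crop (610,310), i.e. about column 408, row 236) is the one meant. The red and blue pens standing free at top (357,273), (394,273), (421,273) and (447,238) are look-alikes in the wrong colours. Next I'll measure the head and enlarge both targets.

```bash
python3 - <<'E'
from h import *
fr=[imaging.read_camera("top") for _ in range(4)]
c=fr[0]; D=np.stack([f["depth"] for f in fr]); print("depth noise",np.std(D[:,150:250,250:350],axis=0).mean())
c["depth"]=np.median(D,0); c["frame"]=np.mean([f["frame"] for f in fr],0).astype(np.uint8); np.savez("top1.npz",**c)
for n in ("top","scene"):
    for t in ("crown","tilt"):
        for r in nets.masks_of(n,t)[:3]: print(n,t,r["conf"],r["point"],r["pixels"].sum())
s=np.load("scene0.npz"); 
a=cv2.resize(c["frame"][175:215,275:320],(405,360),interpolation=cv2.INTER_NEAREST)
b=cv2.resize(s["frame"][200:245,310:355],(360,360),interpolation=cv2.INTER_NEAREST)
m=cv2.resize(c["frame"][215:255,385:430],(405,360)); m2=cv2.resize(s["frame"][125:190,240:305],(360,360))
im=np.hstack([np.vstack([a,m])[:600],np.vstack([b,m2])[:600]]); cv2.imwrite("pics/z1.png",im[:600,:,::-1])
u,v=np.meshgrid(np.arange(280,314),np.arange(180,202)); P=unproj(c,u,v,c["depth"][180:202,280:314])
print("z map mm, rows 180.., cols 280..")
for i in range(22): print(180+i,' '.join(f"{int(1000*z):3d}" for z in P[i,:,2]))
E
```

```text
depth noise 0.008920641
top tilt 0.63 [295.8, 192.5] 438
scene tilt 0.8 [328.5, 221.8] 676
z map mm, rows 180.., cols 280..
180   1   0   0   1   1   0   0   2   1   1   0   2   1   0   1  -1   0   0   1   2   0   2   2   0   0  -1  -1   1   2   1   1   1   0   1
181   2   1  -1   1   1   1   1   1   2   2  86  83   0   0   0   0   2   3   0   0   0   0   0   1   0   0   0   1   1   0   1   0   0   0
182   0   0   0   2   0   0   1   0   1  83  97  96  93  92   1   0   1  -1   0   0   1   2   1   1   2   0   0   0  -1   0   1   0   0   0
183   1   1   1   0   1   1   1   0   0  84 102 109 116 107   0   0   1  -1   0   0   2   1   1   1   1   2   1   1   2   1   0   0   0   0
184   1   0   1  -1  -1   2   0   0   1  90 102 112 117 119   2 124   1   0   0   1   3   0   0   0   0  85   0   0   0   1   0   2   0   1
185   2   0   0   0   2   0   0  72  70  95 104 112 116 122 124 124 124 124 126 124  40   0 107 104 102  96  93  91  87   1   0   0   0   1
186   0   0   0   0   2   1  81  80  82  98 108 112 119 121 123 125 123  69 124 124 124 120 119 118 113 108 103  98  86   0   0   0   0 
[... 1403 characters left out ...]

197   1   2   6  14  13  14 116 114 114 114 125 124 124 126 127 126 125 125 126 127 119 117 115 111 109 106 103 100   7   1   1   0   0   1
198   0   5  13  14  17  16  19  17  20 113 114 115 113 124 117 125 126 123 124 126 114 117 113 108 107  18  15  15  11   4   0   1   0   1
199   1  10  14  17  18  18  19  17  18  20  19  18  22  86 115 115 113 114 124 123 115 114 115 116 112  20  17  15  14  13   4   0   0   2
200   5  13  14  16  17  17  18  20  20  19  20  22  20  83  86  87  88  87  84 114 114 115 114 116 107  18  20  17  15  13   9   7   0   0
201  10  14  17  18  19  19  21  19  21  21  19  81  83  84  84  87  88  85  79  20  20  19  19 112  19  17  17  17  16  15  12   4   0   2
```

View pics/z1.png

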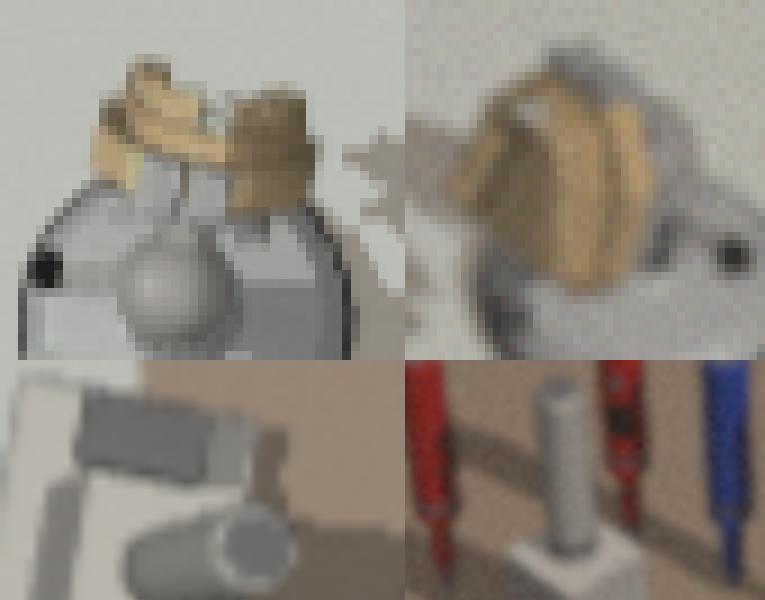

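```bash
python3 - <<'E'
from h import *
c=dict(np.load("top1.npz")); f=c["frame"].astype(int)
print("R-B top rows180-200 cols 286-308; then brightness")
for r in range(180,196): print(r,' '.join(f"{f[r,k,0]-f[r,k,2]:4d}" for k in range(286,309)),'|',' '.join(f"{f[r,k].sum()//3:3d}" for k in range(292,306)))
u,v=np.meshgrid(np.arange(640),np.arange(400)); P=unproj(c,u,v,c["depth"])
for r in range(183,192): print(r,[tuple(np.round(1000*P[r,k]).astype(int)) for k in range(297,304)])
s=[imaging.read_camera("scene") for _ in range(4)]; d=s[0]; d["depth"]=np.median([x["depth"] for x in s],0); g=np.mean([x["frame"] for x in s],0); d["frame"]=g.astype(np.uint8); np.savez("scene1.npz",**d)
Q=unproj(d,u,v,d["depth"])
print("scene R-B rows 205-222 cols 316-336")
for r in range(205,222): print(r,' '.join(f"{int(g[r,k,0]-g[r,k,2]):4d}" for k in range(316,337)),'|',' '.join(f"{int(g[r,k].mean()):3d}" for k in range(318,332)))
for r in range(209,218): print(r,[tuple(np.round(1000*Q[r,k]).astype(int)) for k in range(321,331)])
for n in ("top","scene"):
    e=c if n=="top" else d
    print(n)
    for rr in nets.masks_of(n,"stand")[:1]+nets.masks_of(n,"meter"):
        X=cloud(e,rr["pixels"]); print(rr["point"],[ (lo,np.round(1000*np.percentile(X[(X[:,2]>lo)&(X[:,2]<hi)],[3,50,97],axis=0)).tolist()) for lo,hi in((.07,.08),(.11,.17),(.176,.19)) if ((X[:,2]>lo)&(X[:,2]<hi)).sum()>5])
E
```

```text
R-B top rows180-200 cols 286-308; then brightness
180    5    4    4    5    3    4    5    5    4    5    4    4    5    5    5    4    4    5    4    5    5    5    4 | 186 186 184 186 184 185 186 184 186 187 186 186 185 186
181    4    5    4   10   15   12   11    8    6    5    5    5    5    5    5    5    6    6    4    5    5    5    4 | 161 173 183 185 185 186 186 186 186 187 186 185 187 186
182    6    5    5   13   37   31   26   18    6    4    4    6    4    6    4    5    5    5    5    4    5    4    4 | 118 128 181 184 185 185 185 186 187 185 186 185 186 185
183    4    5    5   22   47   43   43   36    7    5    5    5    6    4    4    4    5    4    4    4    5    4    5 | 115  97 179 186 185 186 185 185 184 186 185 186 185 186
184    5    6   10   33   43   51   52   45   22   12    7    7    5    5    4    4    4    5    7   14   11    9    5 | 143 120 162 165 168 169 184 186 186 186 185 186 174 171
185    7   11   22   41   40   53   55   53   49   40   29   19    9    9    5    5   13   11   16   25   25   19   12 | 151 146 149 154 162 154 181 173 154 165 171 
[... 12810 characters left out ...]
]]), (0.11, [[357.0, -230.0, 112.0], [370.0, -216.0, 143.0], [376.0, -210.0, 162.0]])]
[282.1, 131.9] [(0.07, [[267.0, -343.0, 70.0], [364.0, -286.0, 76.0], [371.0, -279.0, 80.0]]), (0.11, [[351.0, -292.0, 113.0], [364.0, -283.0, 141.0], [371.0, -276.0, 162.0]])]
[314.2, 145.4] [(0.07, [[297.0, -226.0, 70.0], [375.0, -155.0, 74.0], [378.0, -147.0, 80.0]]), (0.11, [[367.0, -167.0, 112.0], [377.0, -155.0, 140.0], [381.0, -147.0, 162.0]])]
[269.9, 145.7] [(0.07, [[459.0, -269.0, 75.0], [465.0, -257.0, 76.0], [466.0, -249.0, 78.0]]), (0.11, [[450.0, -265.0, 112.0], [463.0, -249.0, 140.0], [467.0, -244.0, 168.0]]), (0.176, [[446.0, -265.0, 177.0], [458.0, -255.0, 181.0], [466.0, -247.0, 184.0]])]
```

```bash
python3 - <<'E'
from h import *
c=dict(np.load("top1.npz"));d=dict(np.load("scene1.npz"))
u,v=np.meshgrid(np.arange(640),np.arange(400)); P=unproj(c,u,v,c["depth"]);Q=unproj(d,u,v,d["depth"])
def fit(X,n):
    A=np.c_[X[:,:2]-X[:,:2].mean(0),np.ones(len(X))]; w=np.ones(len(X))>0
    for _ in range(3):
        s=np.linalg.lstsq(A[w],X[w,2],rcond=None)[0]; r=X[:,2]-A@s; w=abs(r)<.003
    g=s[:2]; print(n,w.sum(),"ctr",np.round(X[w].mean(0),4),"tilt deg",np.degrees(np.arctan(np.hypot(*g))).round(1),"uphill az",np.degrees(np.arctan2(g[1],g[0])).round(1),"rms",r[w].std().round(4))
fit(P[192:198,291:295].reshape(-1,3),"jawL"); fit(P[194:198,296:299].reshape(-1,3),"jawR")
fit(np.r_[P[193:198,291:295].reshape(-1,3),P[194:198,296:299].reshape(-1,3)],"jaws")
fit(P[186:190,297:301].reshape(-1,3),"crown top")
fit(P[186:190,293:301].reshape(-1,3),"two teeth")
fit(P[186:192,294:301].reshape(-1,3),"two teeth+gum")
near=lambda X:X[(abs(X[...,0]-.587)<.007)&(abs(X[...,1]-.02)<.006)&(X[...,2]>.115)]
fit(near(Q),"crown scene"); fit(np.r_[near(P),near(Q)],"both")
# white pixels
for n,e,X,b in(("top",c,P,(184,191,296,303)),("scene",d,Q,(210,218,321,329))):
    f=e["frame"].astype(float); m=np.zeros((400,640),bool); m[b[0]:b[1],b[2]:b[3]]=1
    m&=(f[...,0]-f[...,2]<25)&(X[...,2]>.112)&(X[...,2]<.13); print(n,m.sum(),u[m].mean(),v[m].mean(),np.round(X[m].mean(0),4),np.round(np.percentile(X[m],[5,95],axis=0),4).tolist())
B=P[(P[...,2]>.01)&(P[...,2]<.024)&(abs(P[...,0]-.548)<.06)&(abs(P[...,1]-.03)<.065)]
print("base",cv2.minEnclosingCircle((B[:,:2]*1000).astype(np.float32)))
m=(P[...,2]>.079)&(P[...,2]<.105)&(abs(P[...,0]-.548)<.03)&(abs(P[...,1]-.03)<.02)
print("ball",P[m].mean(0))
E
```

```text
jawL 24 ctr [0.567  0.036  0.1281] tilt deg 23.9 uphill az -10.6 rms 0.0011
jawR 12 ctr [0.5643 0.0243 0.128 ] tilt deg 25.7 uphill az -4.7 rms 0.0012
jaws 32 ctr [0.5652 0.0316 0.1277] tilt deg 25.0 uphill az -12.9 rms 0.001
crown top 15 ctr [0.5861 0.0203 0.1227] tilt deg 26.7 uphill az 7.8 rms 0.001
two teeth 29 ctr [0.5864 0.0261 0.1223] tilt deg 7.5 uphill az -62.5 rms 0.0011
two teeth+gum 41 ctr [0.5838 0.0246 0.1215] tilt deg 20.6 uphill az -11.0 rms 0.0012
crown scene 12 ctr [0.5877 0.0205 0.1243] tilt deg 18.3 uphill az -14.4 rms 0.001
both 37 ctr [0.5866 0.0198 0.1228] tilt deg 24.5 uphill az 23.2 rms 0.0014
top 18 298.72222222222223 187.0 [0.5876 0.02   0.1231] [[0.5828, 0.0162, 0.1204], [0.5926, 0.0245, 0.1251]]
scene 8 324.375 213.625 [0.5882 0.0167 0.1209] [[0.5852, 0.012, 0.1136], [0.5913, 0.0217, 0.1265]]
base ((543.8824462890625, 34.84600830078125), 51.41444778442383)
ball [0.54421041 0.03404321 0.08585161]
```

Meter axis is at (0.4565, −0.255) with its butt at 0.181 m, which matches 75+106 mm. The crown dot is near (0.5876, 0.020, 0.123), its normal about 25° from vertical, and the holder's x at azimuth about −11°. Moving now.

Call:
servo_tool([
  [40,-45,4],
  [40,-45,4],
  [40,-45,4],
  [40,-45,0],
  [40,-45,0],
  [40,-45,0],
  [40,-45,0],
  [40,-45,0],
  [40,-45,0],
  [0,-56,0],
], jaw=[0.7,0.7,0.7,0.7,0.7,0.7,0.7,0.7,0.7,0.7], twist=[0,0,0,0,0,0,0,0,0,0])

```text
clock: 2.85
tcp_pos: [0.5268, 0.1834, 0.2438]
eef_rot: [-3.119, 0.36, -0.005]
wrist_force: [-0.9, 0.1, -0.2]
width: 0.703
```

Call:
servo_tool([
  [-9,-55,0],
  [-9,-55,0],
  [-9,-55,0],
  [-9,-55,0],
  [-9,-55,0],
  [-9,-55,0],
  [-9,-55,0],
  [-7,-53,0],
  [0,0,0],
], jaw=[0.7,0.7,0.7,0.7,0.7,0.7,0.7,0.7,0.7], twist=[0,0,0,0,0,0,1,1,0])

```text
clock: 3.98
tcp_pos: [0.4529, -0.2719, 0.2458]
eef_rot: [-3.124, 0.309, -0.014]
wrist_force: [-1.0, 0.3, 0.4]
width: 0.698
```

Call:
servo_tool([
  [3.5,17,0],
  [0,0,0],
  [0,0,-30],
  [0,0,-40],
  [0,0,-40],
  [0,0,0],
], jaw=[0.7,0.7,0.7,0.7,0.7,0.7], twist=[0,0,0,0,0,0])

```text
clock: 4.72
tcp_pos: [0.4589, -0.2484, 0.1355]
eef_rot: [-3.125, 0.297, -0.021]
wrist_force: [0.2, 0.1, 2.0]
width: 0.698
```

Call:
servo_tool([
  [-2.4,-6.6,-10],
  [0,0,-9],
  [0,0,0],
], jaw=[0.7,0.7,0.7], twist=[0,0,0])

```text
clock: 5.1
tcp_pos: [0.4591, -0.255, 0.1192]
eef_rot: [-3.127, 0.292, -0.03]
wrist_force: [0.3, 0.1, -0.9]
width: 0.7
```

Call:
servo_tool([
  [0,0,0],
  [0,0,0],
  [0,0,0],
  [0,0,0],
  [0,0,0],
  [0,0,0],
], jaw=[0.2,0.1,0,0,0,0], twist=[0,0,0,0,0,0])

```text
clock: 5.85
tcp_pos: [0.4595, -0.256, 0.1205]
eef_rot: [3.128, -0.293, 0.032]
wrist_force: [0.9, -2.0, -1.9]
width: 0.288
```

Call:
servo_tool([
  [0,0,15],
  [0,0,25],
  [0,0,30],
  [0,0,30],
  [0,0,30],
  [0,0,30],
  [40,44,10],
  [0,0,0],
], jaw=[0,0,0,0,0,0,0,0], twist=[0,0,0,0,0,0,0,0])

```text
clock: 6.85
tcp_pos: [0.4991, -0.2088, 0.3037]
eef_rot: [-3.124, 0.294, -0.039]
wrist_force: [-0.8, 0.3, -2.2]
width: 0.287
```

Call:
servo_tool([
  [45,47,0],
  [45,47,0],
  [55,-11,0],
  [55,-11,0],
  [55,-11,0],
  [55,-11,0],
  [55,-11,0],
  [55,-11,0],
  [0,0,0],
], jaw=[0,0,0,0,0,0,0,0,0], twist=[0,0,0,0,0,0,0,0,0])

```text
clock: 7.98
tcp_pos: [0.9175, -0.1807, 0.3019]
eef_rot: [-3.119, 0.287, -0.03]
wrist_force: [-0.4, 0.9, -5.1]
width: 0.292
```

```bash
cat >> h.py <<'E'
from scipy.spatial.transform import Rotation as Rn
def st():
    o=robot.observe(); R=Rn.from_rotvec(o["eef_rot"]).as_matrix(); z=R[:,2]
    print("t",round(o["clock"],2),"tcp",np.round(o["tcp_pos"],4),"toolz",np.round(z,3),"tilt",np.degrees(np.arccos(-z[2])).round(1),"az",np.degrees(np.arctan2(z[1],z[0])).round(1),"jaw az",np.degrees(np.arctan2(R[1,1],R[0,1])).round(1),"jaw z",R[2,1].round(3),"F",np.round(o["wrist_force"],1),"w",round(o["width"],3),"q",np.round(o["qpos"],3)); return o,R
E
python3 -c "
from h import *
st()
c=imaging.read_camera('scene'); cv2.imwrite('pics/g1.png',cv2.resize(c['frame'][:,:,::-1],(640,400)))"
```

```text
t 7.97 tcp [ 0.9175 -0.1807  0.3019] toolz [ 0.02   0.007 -1.   ] tilt 1.2 az 19.9 jaw az -100.5 jaw z -0.011 F [-0.4  0.9 -5.1] w 0.292 q [ 0.009  0.849  1.023 -0.007 -1.725  1.377]
```

View pics/g1.png

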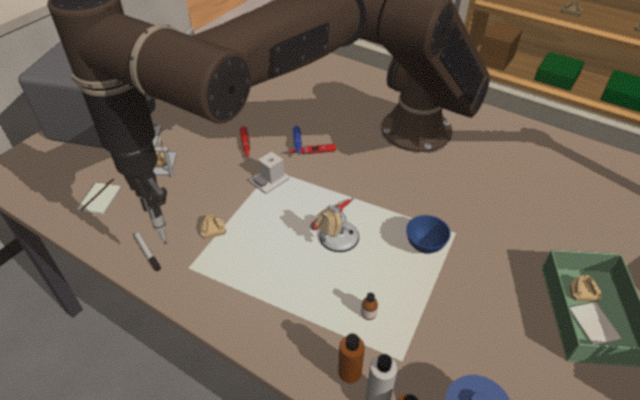

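```bash
python3 -c "
from h import *
c=imaging.read_camera('top'); s=imaging.read_camera('scene')
cv2.imwrite('pics/g2.png',np.hstack([cv2.resize(c['frame'][150:310,240:440],(400,320)),cv2.resize(s['frame'][110:270,220:420],(400,320))])[:,:,::-1])
for n,e in(('top',c),('scene',s)):
  for r in nets.masks_of(n,'meter'):
    X=cloud(e,r['pixels']); print(n,r['conf'],r['point'],np.round(np.percentile(X,[3,50,97],axis=0),3).tolist())
"
```

```text
top 0.96 [460.8, 267.8] [[0.326, -0.474, -0.0], [0.369, -0.431, 0.022], [0.424, -0.379, 0.027]]
top 0.79 [381.1, 29.5] [[0.899, -0.361, -0.746], [0.903, -0.178, 0.316], [1.516, -0.165, 0.367]]
top 0.79 [415.2, 305.2] [[0.228, -0.329, -0.001], [0.279, -0.288, 0.028], [0.337, -0.242, 0.036]]
top 0.65 [379.9, 307.8] [[0.243, -0.268, 0.012], [0.277, -0.205, 0.023], [0.333, -0.166, 0.028]]
scene 0.82 [316.0, 150.3] [[0.248, -0.266, 0.01], [0.286, -0.21, 0.021], [0.333, -0.166, 0.029]]
scene 0.73 [297.1, 138.7] [[0.23, -0.328, 0.019], [0.283, -0.284, 0.031], [0.332, -0.248, 0.037]]
scene 0.64 [331.3, 222.2] [[0.545, 0.005, 0.067], [0.587, 0.037, 0.102], [0.605, 0.056, 0.129]]
scene 0.52 [243.0, 139.3] [[0.329, -0.475, 0.012], [0.377, -0.424, 0.022], [0.428, -0.374, 0.029]]
scene 0.5 [159.8, 221.7] [[0.77, -0.403, -0.0], [0.915, -0.174, 0.277], [0.924, -0.166, 0.343]]
scene 0.47 [339.2, 206.3] [[0.421, -0.043, 0.001], [0.464, -0.014, 0.019], [0.587, -0.001, 0.087]]
```

View pics/g2.png

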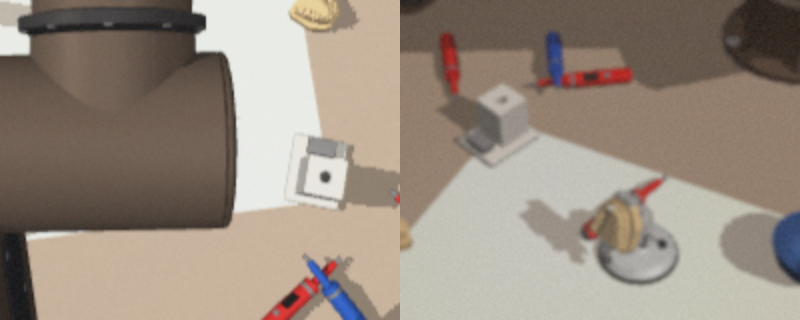

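Call:
servo_tool([
  [40,0,0],
  [40,0,0],
  [40,0,0],
  [40,0,0],
], jaw=[0,0,0,0], twist=[0,0,0,0])

```text
clock: 8.72
tcp_pos: [0.9953, -0.1667, 0.2902]
eef_rot: [3.116, -0.286, 0.186]
wrist_force: [-0.5, 0.2, -1.0]
width: 0.286
```

```bash
python3 -c "
from h import *
st()"
```

```text
t 8.72 tcp [ 0.9953 -0.1667  0.2902] toolz [ 0.117 -0.018 -0.993] tilt 6.8 az -8.7 jaw az -100.5 jaw z -0.004 F [-0.5  0.2 -1. ] w 0.286 q [ 0.034  0.981  1.25   0.022 -1.723  1.359]
```

Call:
servo_tool([
  [50,-4,0],
  [50,-4,0],
  [50,-4,0],
  [50,-4,0],
  [50,-4,0],
  [50,-4,0],
], jaw=[0,0,0,0,0,0], twist=[0,0,0,0,0,0])

```text
clock: 9.48
tcp_pos: [1.1203, -0.1588, 0.2433]
eef_rot: [3.041, -0.278, 0.564]
wrist_force: [-0.4, 1.0, -1.5]
width: 0.293
```

```bash
python3 -c "
from h import *
st()"
```

```text
t 9.47 tcp [ 1.1203 -0.1588  0.2433] toolz [ 0.353 -0.068 -0.933] tilt 21.0 az -10.9 jaw az -100.5 jaw z 0.003 F [-0.4  1.  -1.5] w 0.293 q [ 0.059  1.066  1.251  0.09  -1.399  1.33 ]
```

Call:
servo_tool([
  [50,-4,0],
  [40,-4,0],
], jaw=[0,0], twist=[0,0])

```text
clock: 9.72
tcp_pos: [1.156, -0.1573, 0.2326]
eef_rot: [3.01, -0.275, 0.678]
wrist_force: [-0.7, -0.1, -3.0]
width: 0.29
```

```bash
python3 -c "
from h import *
st()"
```

```text
t 9.72 tcp [ 1.156  -0.1573  0.2326] toolz [ 0.421 -0.081 -0.903] tilt 25.4 az -10.9 jaw az -100.5 jaw z 0.004 F [-0.7 -0.1 -3. ] w 0.29 q [ 0.064  1.093  1.251  0.113 -1.3    1.318]
```

Call:
servo_tool([
  [-40,10,25],
  [-50,16,25],
  [-55,17,20],
  [-55,17,10],
  [-55,17,0],
  [-55,17,0],
  [-55,17,0],
  [-55,17,0],
  [-55,17,0],
  [-50,17,0],
  [-40,12,0],
  [0,0,0],
], jaw=[0,0,0,0,0,0,0,0,0,0,0,0], twist=[0,0,0,0,0,0,0,0,0,0,0,0])

```text
clock: 11.22
tcp_pos: [0.5778, 0.0259, 0.329]
eef_rot: [3.024, -0.268, 0.76]
wrist_force: [0.8, -0.0, -0.6]
width: 0.29
```

```bash
cat >> h.py <<'E'
Rg=Rn.from_rotvec([3.128,-.293,.032]).as_matrix()
P0=np.array([.5876,.0200,.1231]); a,psi=np.radians(25),np.radians(-11)
N0=np.array([-np.sin(a)*np.cos(psi),-np.sin(a)*np.sin(psi),np.cos(a)])
def plan(off=np.array([-.003,.001,-.1])):
    o,R=st(); D=R@Rg.T; n=D@[0,0,1]; tip=o["tcp_pos"]+D@off
    print("pen axis",n.round(3),"err deg",np.degrees(np.arccos(n@N0)).round(1),"tip",tip.round(4),"to dot mm",(1000*(P0-tip)).round(1),"along n",(1000*(tip-P0)@N0).round(1)); return n,tip
E
python3 -c "
from h import *
plan()"
```

```text
t 11.22 tcp [0.5778 0.0259 0.329 ] toolz [ 0.468 -0.054 -0.882] tilt 28.1 az -6.5 jaw az -99.7 jaw z -0.03 F [ 0.8 -0.  -0.6] w 0.29 q [ 0.556 -0.14  -0.609  0.441 -0.755  0.567]
pen axis [-0.45   0.052  0.891] err deg 2.7 tip [0.6202 0.0216 0.2385] to dot mm [ -32.6   -1.6 -115.4] along n 91.2
```

Call:
servo_tool([
  [-24,1,-28],
  [-23,0,-28],
  [0,0,-26],
  [0,0,0],
  [0,0,0],
], jaw=[0,0,0,0,0], twist=[0,0,0,0,0])

```text
clock: 11.85
tcp_pos: [0.5326, 0.0303, 0.26]
eef_rot: [-3.018, 0.267, -0.799]
wrist_force: [-0.0, 0.0, -1.9]
width: 0.292
```

```bash
cat >> h.py <<'E'
from scipy.optimize import least_squares
def penfit(tag):
    n0,tip=plan(); out=[]
    for nme in ("top","scene"):
        fr=[imaging.read_camera(nme) for _ in range(3)]; c=fr[0]; c["depth"]=np.median([f["depth"] for f in fr],0); c["frame"]=np.mean([f["frame"] for f in fr],0).astype(np.uint8)
        np.savez(f"{nme}_{tag}.npz",**c)
        m=c["depth"]>0; X=cloud(c,m); r=X-tip; s=r@n0; rho=np.linalg.norm(r-s[:,None]*n0,axis=1)
        k=(rho<.02)&(s>.058)&(s<.158); Y=X[k]; print(nme,"pts",k.sum())
        out.append(Y)
    for Y in out+[np.concatenate(out)]:
        if len(Y)<25: continue
        # exclude finger region
        def res(p):
            n=np.array([p[0],p[1],1]); n/=np.linalg.norm(n); q=np.array([tip[0]+p[2],tip[1]+p[3],tip[2]])+n*0
            r=Y-q; return np.linalg.norm(r-(r@n)[:,None]*n,axis=1)-.013
        f=least_squares(res,[n0[0]/n0[2],n0[1]/n0[2],0,0],loss="soft_l1",f_scale=.0015)
        n=np.array([f.x[0],f.x[1],1]); n/=np.linalg.norm(n)
        print("axis",n.round(3),"tilt",np.degrees(np.arccos(n[2])).round(1),"az",np.degrees(np.arctan2(-n[1],-n[0])).round(1),"axis pt at tip z, shift mm",(1000*f.x[2:]).round(1),"res",np.median(abs(f.fun)).round(4),len(Y))
E
python3 -c "
from h import *
penfit('a')
c=np.load('top_a.npz');s=np.load('scene_a.npz')
cv2.imwrite('pics/g3.png',np.hstack([cv2.resize(c['frame'][150:230,250:350],(400,320)),cv2.resize(s['frame'][150:250,270:370],(400,400))[:320]])[:,:,::-1])"
```

```text
t 11.85 tcp [0.5326 0.0303 0.26  ] toolz [ 0.492 -0.035 -0.87 ] tilt 29.6 az -4.1 jaw az -99.3 jaw z -0.051 F [-0.   0.  -1.9] w 0.292 q [ 0.588 -0.194 -0.869  0.608 -0.559  0.339]
pen axis [-0.474  0.034  0.88 ] err deg 4.6 tip [0.5774 0.0278 0.1706] to dot mm [ 10.2  -7.8 -47.5] along n 47.9
top pts 179
scene pts 474
axis [-0.485  0.034  0.874] tilt 29.1 az -4.0 axis pt at tip z, shift mm [1.9 0.5] res 0.0002 179
axis [-0.475  0.017  0.88 ] tilt 28.4 az -2.1 axis pt at tip z, shift mm [-2.2  0.8] res 0.0013 474
axis [-0.474  0.028  0.88 ] tilt 28.3 az -3.4 axis pt at tip z, shift mm [-1.4 -0. ] res 0.0014 653
```

View pics/g3.png

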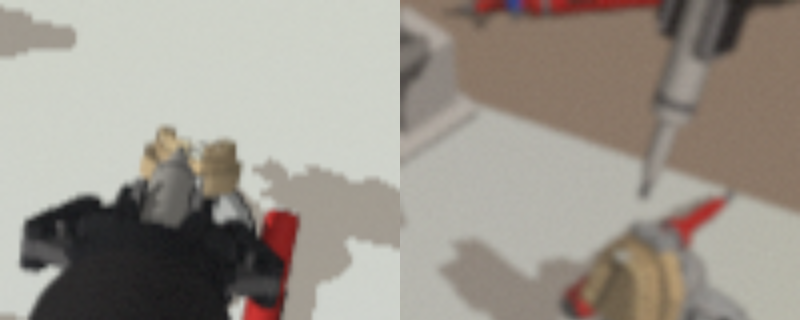

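Call:
servo_tool([
  [0,0,0],
  [0,0,0],
  [0,0,0],
], jaw=[0,0,0], twist=[-4,-4,0])

```text
clock: 12.52
tcp_pos: [0.5325, 0.0304, 0.2585]
eef_rot: [2.972, -0.479, 0.789]
wrist_force: [-0.7, -0.1, -1.5]
width: 0.284
```

```bash
python3 -c "
from h import *
plan()"
```

```text
t 12.53 tcp [0.5325 0.0304 0.2585] toolz [ 0.48  -0.106 -0.871] tilt 29.4 az -12.5 jaw az -107.6 jaw z -0.05 F [-0.7 -0.1 -1.5] w 0.284 q [ 0.622 -0.173 -0.876  0.68  -0.621  0.116]
pen axis [-0.462  0.102  0.881] err deg 3.3 tip [0.5763 0.0215 0.169 ] to dot mm [ 11.3  -1.5 -45.9] along n 46.4
```

Call:
servo_tool([
  [0,0,15],
  [0,0,15],
], jaw=[0,0], twist=[0,0])

```text
clock: 12.78
tcp_pos: [0.5319, 0.0299, 0.2875]
eef_rot: [2.973, -0.473, 0.785]
wrist_force: [0.2, -0.1, -1.7]
width: 0.285
```

```bash
python3 -c "
from h import *
plan()"
```

```text
t 12.78 tcp [0.5319 0.0299 0.2875] toolz [ 0.477 -0.106 -0.872] tilt 29.3 az -12.5 jaw az -107.4 jaw z -0.047 F [ 0.2 -0.1 -1.7] w 0.285 q [ 0.646 -0.198 -0.808  0.609 -0.708  0.191]
pen axis [-0.46   0.102  0.882] err deg 3.2 tip [0.5753 0.021  0.1978] to dot mm [ 12.3  -1.  -74.7] along n 72.9
```

Call:
servo_tool([
  [-25,0,0],
  [-25,0,0],
  [-25,0,0],
  [-25,0,0],
], jaw=[0,0,0,0], twist=[0,0,0,0])

```text
clock: 13.28
tcp_pos: [0.4308, 0.03, 0.2881]
eef_rot: [2.977, -0.467, 0.783]
wrist_force: [0.5, 0.4, -1.0]
width: 0.289
```

```bash
python3 -c "
from h import *
plan()"
```

```text
t 13.28 tcp [0.4308 0.03   0.2881] toolz [ 0.477 -0.103 -0.873] tilt 29.2 az -12.2 jaw az -107.1 jaw z -0.048 F [ 0.5  0.4 -1. ] w 0.289 q [ 0.919 -0.427 -0.935  0.588 -0.92   0.011]
pen axis [-0.459  0.099  0.883] err deg 3.1 tip [0.4742 0.0214 0.1984] to dot mm [113.4  -1.4 -75.3] along n 115.4
```

Call:
servo_tool([
  [-30,0,0],
  [-30,0,0],
  [-30,0,0],
], jaw=[0,0,0], twist=[0,0,0])

```text
clock: 13.65
tcp_pos: [0.35, 0.0299, 0.2889]
eef_rot: [2.981, -0.475, 0.775]
wrist_force: [-0.9, 0.8, -1.4]
width: 0.285
```

```bash
python3 -c "
from h import *
plan()"
```

```text
t 13.65 tcp [0.35   0.0299 0.2889] toolz [ 0.472 -0.1   -0.876] tilt 28.8 az -11.9 jaw az -107.3 jaw z -0.052 F [-0.9  0.8 -1.4] w 0.285 q [ 1.484 -0.703 -0.991  0.509 -1.377 -0.353]
pen axis [-0.454  0.096  0.886] err deg 2.7 tip [0.393  0.0216 0.1989] to dot mm [194.6  -1.6 -75.8] along n 149.6
```

Call:
servo_tool([
  [25,0,0],
  [25,0,0],
  [20,0,-10],
  [0,0,-20],
  [0,0,-20],
  [0,0,-20],
], jaw=[0,0,0,0,0,0], twist=[0,0,0,0,0,0])

```text
clock: 14.4
tcp_pos: [0.4198, 0.0674, 0.2416]
eef_rot: [-3.009, 0.327, -0.739]
wrist_force: [-1.1, 0.2, -0.4]
width: 0.291
```

```bash
python3 -c "
from h import *
plan()"
```

```text
t 14.4 tcp [0.4198 0.0674 0.2416] toolz [ 0.461 -0.025 -0.887] tilt 27.5 az -3.1 jaw az -101.4 jaw z -0.075 F [-1.1  0.2 -0.4] w 0.291 q [ 0.961 -0.403 -1.016  0.59  -0.782  0.004]
pen axis [-0.443  0.023  0.896] err deg 3.7 tip [0.4615 0.0662 0.1506] to dot mm [126.1 -46.2 -27.5] along n 81.0
```

Call:
servo_tool([
  [0,-10,-20],
  [0,-10,-20],
], jaw=[0,0], twist=[-4,-4])

```text
clock: 14.65
tcp_pos: [0.4298, 0.0498, 0.221]
eef_rot: [3.006, -0.543, 0.7]
wrist_force: [-0.4, 0.7, -1.3]
width: 0.284
```

```bash
python3 -c "
from h import *
plan()"
```

```text
t 14.65 tcp [0.4298 0.0498 0.221 ] toolz [ 0.427 -0.085 -0.9  ] tilt 25.8 az -11.2 jaw az -109.6 jaw z -0.07 F [-0.4  0.7 -1.3] w 0.284 q [ 0.889 -0.326 -1.016  0.598 -0.753 -0.092]
pen axis [-0.409  0.08   0.909] err deg 0.3 tip [0.4683 0.0433 0.1289] to dot mm [119.3 -23.3  -5.8] along n 56.6
```

Call:
servo_tool([
  [0,0,15],
  [0,0,20],
  [15,-3,10],
  [22,-4,0],
  [22,-4,0],
  [22,-4,0],
  [15,-4,0],
  [0,0,0],
], jaw=[0,0,0,0,0,0,0,0], twist=[0,0,0,0,0,0,0,0])

```text
clock: 15.65
tcp_pos: [0.5291, 0.03, 0.2666]
eef_rot: [3.014, -0.525, 0.697]
wrist_force: [-0.6, -0.1, -1.9]
width: 0.289
```

```bash
python3 -c "
from h import *
penfit('b')"
```

```text
t 15.65 tcp [0.5291 0.03   0.2666] toolz [ 0.426 -0.078 -0.901] tilt 25.7 az -10.4 jaw az -108.8 jaw z -0.071 F [-0.6 -0.1 -1.9] w 0.289 q [ 0.623 -0.164 -0.773  0.502 -0.705  0.258]
pen axis [-0.408  0.073  0.91 ] err deg 0.6 tip [0.5673 0.024  0.1743] to dot mm [ 20.3  -4.  -51.2] along n 55.1
top pts 131
scene pts 438
axis [-0.414  0.075  0.907] tilt 24.9 az -10.3 axis pt at tip z, shift mm [0.9 0.3] res 0.0003 131
axis [-0.409  0.054  0.911] tilt 24.4 az -7.5 axis pt at tip z, shift mm [-2.   1.4] res 0.0012 438
axis [-0.411  0.061  0.91 ] tilt 24.5 az -8.5 axis pt at tip z, shift mm [-1.1  0.7] res 0.0013 569
```

Call:
servo_tool([
  [-3.4,0,-1.4],
  [0,0,0],
  [5,-1,-11],
  [5,-1,-11],
  [5,-1,-11],
  [3.7,-0.6,-8],
  [0,0,0],
], jaw=[0,0,0,0,0,0,0], twist=[0,0,0,0,0,0,0])

```text
clock: 16.82
tcp_pos: [0.5433, 0.0273, 0.2211]
eef_rot: [3.017, -0.521, 0.698]
wrist_force: [-0.4, -0.7, -1.7]
width: 0.289
```

```bash
python3 -c "
from h import *
penfit('c')
c=np.load('top_c.npz');s=np.load('scene_c.npz')
cv2.imwrite('pics/g4.png',np.hstack([cv2.resize(c['frame'][175:215,275:325],(400,320)),cv2.resize(s['frame'][185:235,295:345],(400,400),interpolation=cv2.INTER_CUBIC)[:320]])[:,:,::-1])"
```

```text
t 16.82 tcp [0.5433 0.0273 0.2211] toolz [ 0.427 -0.075 -0.901] tilt 25.7 az -10.0 jaw az -108.6 jaw z -0.072 F [-0.4 -0.7 -1.7] w 0.289 q [ 0.567 -0.095 -0.85   0.59  -0.554  0.197]
pen axis [-0.409  0.071  0.91 ] err deg 0.7 tip [0.5817 0.0217 0.1289] to dot mm [ 5.9 -1.7 -5.8] along n 7.8
top pts 105
scene pts 392
axis [-0.414  0.069  0.908] tilt 24.8 az -9.5 axis pt at tip z, shift mm [1.6 0.8] res 0.0002 105
axis [-0.415  0.039  0.909] tilt 24.6 az -5.4 axis pt at tip z, shift mm [0.2 2.6] res 0.0011 392
axis [-0.418  0.044  0.907] tilt 24.8 az -6.0 axis pt at tip z, shift mm [0.9 2.2] res 0.001 497
```

View pics/g4.png

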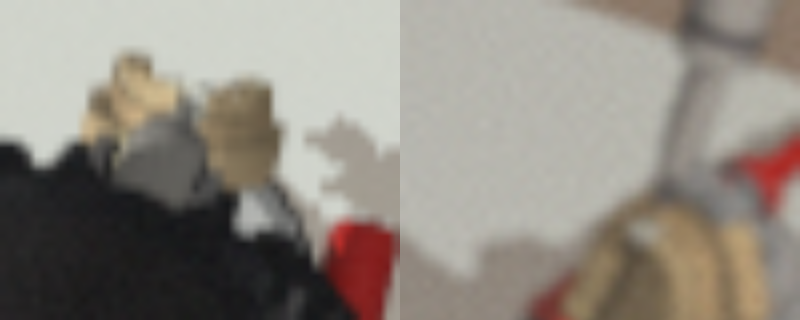

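```bash
python3 -c "
from h import *
n,tip=plan()
s=dict(np.load('scene_c.npz'));c=dict(np.load('top_c.npz'))
for k,X in (('tip',tip),('tip+1.6,.8',tip+[.0016,.0008,0]),('tip+11.5n',tip+.0115*n),('tip+40n',tip+.04*n),('P0',P0)): print(k,'scene',proj(s,X).round(1),'top',proj(c,X).round(1))
g=s['frame'].astype(int)
for nm,f in(('RB',g[...,0]-g[...,2]),('lum',g.mean(-1).astype(int)),('depth mm',(s['depth']*1000).astype(int))):
  print(nm)
  for r in range(203,217): print(r,' '.join('%4d'%f[r,k] for k in range(320,336)))
x=proj(s,P0); print('depth P0',(s['R']@P0+s['t'])[2],'tip',(s['R']@tip+s['t'])[2])
"
```

```text
t 17.12 tcp [0.5437 0.0281 0.2229] toolz [ 0.429 -0.073 -0.9  ] tilt 25.8 az -9.7 jaw az -108.6 jaw z -0.074 F [-0.1  0.9 -0.7] w 0.29 q [ 0.568 -0.097 -0.848  0.589 -0.555  0.197]
pen axis [-0.411  0.069  0.909] err deg 0.7 tip [0.5823 0.0226 0.1308] to dot mm [ 5.3 -2.6 -7.7] along n 9.4
tip scene [327.7 210.4] top [297.6 188.5]
tip+1.6,.8 scene [327.6 210.9] top [297.3 187.8]
tip+11.5n scene [329.  206.4] top [297.1 189.5]
tip+40n scene [332.4 196.5] top [295.9 192.2]
P0 scene [325.6 213.4] top [298.7 187. ]
RB
203    8   10    9    8   11    9    9    7   11   13   13   13   12   10   12   12
204    9   10   10    9   10    9    9    9   11   12   15   13   10    9   13   16
205    8   10   11    9    9    9    8   11   12   12   14   10    9   10   12   17
206    8    8    9    7   10   11    9   12   11   12   12    9    6    9   12   18
207    9    9    9    9   11   10   12   11   10   10   10    6    5    8   12   19
208    8   10    9   11   15   17   17   12    9    7    7    6    6    5    8   13
209    8   11   11   15   21   27   25   15    9   13   12    8    5    4   
[... 2311 characters left out ...]
2 1455 1291 1293 1269 1264 1270 1285 1278 1283 1275 1275 1273
210 1451 1451 1450 1299 1297 1294 1294 1270 1268 1284 1284 1283 1283 1276 1274 1268
211 1448 1305 1303 1302 1294 1292 1296 1282 1284 1282 1283 1279 1278 1279 1274 1270
212 1448 1306 1301 1298 1275 1276 1274 1277 1278 1283 1280 1282 1278 1279 1276 1272
213 1307 1308 1279 1279 1272 1275 1276 1275 1276 1277 1279 1280 1280 1283 1276 1278
214 1307 1280 1277 1282 1283 1272 1267 1267 1271 1272 1277 1278 1274 1279 1277 1277
215 1288 1284 1283 1284 1285 1289 1268 1268 1264 1267 1270 1276 1273 1277 1278 1275
216 1288 1283 1289 1287 1289 1293 1295 1292 1270 1266 1269 1271 1272 1272 1277 1277
depth P0 1.2743218982520967 tip 1.2709220352759922
```

Call:
servo_tool([
  [0.8,-2.8,0.6],
  [1,0,-2.2],
  [1,0,-2.2],
  [0,0,0],
], jaw=[0,0,0,0], twist=[0,0,0,0])

```text
clock: 17.62
tcp_pos: [0.5468, 0.0254, 0.2196]
eef_rot: [-3.016, 0.519, -0.703]
wrist_force: [0.3, -0.4, -1.2]
width: 0.284
```

```bash
cat >> h.py <<'E'
def avg(k=8):
    T,F,V=[],[],[]
    for i in range(k):
        c=imaging.read_camera("scene" if i%2 else "top"); o=robot.observe(); T.append(o["tcp_pos"]);F.append(o["wrist_force"])
        R=Rn.from_rotvec(o["eef_rot"]).as_matrix(); V.append(R@Rg.T)
    T,F=np.array(T),np.array(F); D=np.mean(V,0); n=D@[0,0,1]; tip=T.mean(0)+D@[-.003,.001,-.1]; G=np.array([.587,.019,.1229])
    print("t",o["clock"],"tcp",T.mean(0).round(4),"sd",T.std(0).round(4),"F",F.mean(0).round(2),"sd",F.std(0).round(2),"F.n",(F.mean(0)@N0).round(2)); print("axis",n.round(3),"err",np.degrees(np.arccos(min(1,n@N0/np.linalg.norm(n)))).round(1),"tip",tip.round(4),"in-plane err",(1000*((G-tip)-((G-tip)@N0)*N0)).round(1),"along n",(1000*(tip-G)@N0).round(2))
E
python3 -c "
from h import *
avg(10)"
```

```text
t 18.125 tcp [0.5469 0.0255 0.2199] sd [0.     0.     0.0001] F [ 0.12 -0.16 -1.9 ] sd [0.29 0.66 0.68] F.n -1.78
axis [-0.413  0.068  0.908] err 0.8 tip [0.5856 0.0201 0.1278] in-plane err [-0.7 -0.7 -0.3] along n 5.11
```

Call:
servo_tool([
  [-0.7,-0.7,-0.3],
  [1.0,-0.2,-2.4],
  [0,0,0],
], jaw=[0,0,0], twist=[0,-0.7,0])

```text
clock: 18.5
tcp_pos: [0.5472, 0.0246, 0.2171]
eef_rot: [3.013, -0.539, 0.704]
wrist_force: [-0.4, 0.1, -3.0]
width: 0.285
```

```bash
python3 -c "
from h import *
avg(10)"
```

```text
t 19.0 tcp [0.5472 0.0247 0.2174] sd [0.     0.     0.0001] F [-0.3   0.19 -1.51] sd [0.52 0.38 0.57] F.n -1.23
axis [-0.412  0.073  0.908] err 0.5 tip [0.5859 0.0188 0.1253] in-plane err [-0.   0.4 -0. ] along n 2.61
```

Call:
servo_tool([
  [0.6,0,-1.4],
  [0,0,0],
], jaw=[0,0], twist=[0,0])

```text
clock: 19.25
tcp_pos: [0.5479, 0.0247, 0.216]
eef_rot: [3.013, -0.539, 0.705]
wrist_force: [-1.0, -0.0, -1.7]
width: 0.291
```

```bash
python3 -c "
from h import *
avg(12)"
```

```text
t 19.85 tcp [0.5479 0.0248 0.2161] sd [0. 0. 0.] F [ 0.03 -0.11 -1.83] sd [0.58 0.5  0.35] F.n -1.68
axis [-0.413  0.073  0.908] err 0.5 tip [0.5867 0.019  0.1241] in-plane err [-0.1  0.1 -0.1] along n 1.19
```

No contact yet (the reading stays at the −1.7 N baseline). Advancing.

Call:
servo_tool([
  [0.5,-0.1,-1.2],
  [0.5,-0.1,-1.1],
  [0,0,0],
], jaw=[0,0,0], twist=[0,0,0])

```text
clock: 20.23
tcp_pos: [0.5491, 0.0246, 0.214]
eef_rot: [3.013, -0.539, 0.706]
wrist_force: [-0.9, -0.1, -0.3]
width: 0.289
```

```bash
python3 -c "
from h import *
avg(12)"
```

```text
t 20.825 tcp [0.5491 0.0246 0.2141] sd [0. 0. 0.] F [-1.2   0.03  0.04] sd [0.46 0.47 0.48] F.n 0.54
axis [-0.413  0.072  0.908] err 0.5 tip [0.5878 0.0188 0.122 ] in-plane err [-0.4  0.1 -0.2] along n -1.18
```

```bash
python3 -c "
from h import *
avg(12)
fr=[imaging.read_camera('scene')for _ in range(4)]; s=fr[0]; g=np.mean([f['frame'] for f in fr],0); d=np.median([f['depth'] for f in fr],0)*1000
c=imaging.read_camera('top')
cv2.imwrite('pics/g5.png',np.hstack([cv2.resize(c['frame'][175:205,280:320],(400,300),interpolation=cv2.INTER_CUBIC),cv2.resize(g[195:225,308:348].astype(np.uint8),(400,300),interpolation=cv2.INTER_CUBIC)])[:,:,::-1])
for r in range(206,217): print(r,' '.join('%4d'%d[r,k] for k in range(321,334)),'|',' '.join('%3d'%(g[r,k,0]-g[r,k,2]) for k in range(321,334)))
for X in([.587,.019,.1229],P0): print(proj(s,X),(s['R']@X+s['t'])[2])
"
```

```text
t 21.425 tcp [0.5491 0.0246 0.214 ] sd [0. 0. 0.] F [-1.32  0.33  0.13] sd [0.36 0.51 0.43] F.n 0.69
axis [-0.413  0.072  0.908] err 0.5 tip [0.5878 0.0188 0.122 ] in-plane err [-0.3  0.1 -0.2] along n -1.2
206 1457 1462 1462 1464 1462 1262 1260 1260 1260 1265 1283 1285 1285 |   9   8   8   9   7  11  13  13  13   8   6   5   8
207 1459 1461 1459 1459 1460 1262 1265 1260 1263 1280 1279 1278 1279 |   9   9   9   7   9  10  13  14  10   6   5   4   7
208 1457 1457 1458 1455 1268 1265 1262 1262 1266 1285 1279 1277 1278 |  10   9  11  10  11  12  14  14  10   7   4   4   4
209 1457 1454 1457 1452 1293 1267 1265 1269 1283 1286 1279 1280 1273 |   9  12  15  15  14  12  14  15  17  11   8   6   3
210 1453 1449 1304 1296 1270 1267 1267 1286 1288 1283 1283 1283 1275 |  12  18  22  22  14  14  21  28  31  25  18  11   6
211 1301 1302 1301 1298 1272 1268 1273 1281 1287 1287 1283 1280 1279 |  19  27  31  24  13  17  33  44  46  41  34  26  13
212 1303 1302 1300 1276 1271 1270 1276 1278 1281 1281 1281 1276 1277 |  29  33  31  21  11  17  36  51  54  52  48  36  26
213 1304 1283 1277 1276 1271 1276 1272 1277 1274 1275 1278 1281 1275 |  32  33  25  15  12  18  33  48  55  58  52  49  39
214 1282 1280 1281 1283 1271 1267 1271 1271 1274 1280 1275 1276 1279 |  36  36  25  18  16  22  37  47  54  56  56  53  48
215 1284 1285 1285 1284 1286 1271 1267 1266 1266 1270 1274 1274 1276 |  40  32  24  20  22  34  43  51  56  57  57  56  53
216 1286 1286 1291 1288 1291 1293 1291 1266 1267 1271 1274 1274 1275 |  42  34  24  26  27  37  48  53  56  57  60  62  58
[325.392574   213.14444074] 1.275196360968726
[325.59807068 213.39568108] 1.2743218982520967
```

View pics/g5.png

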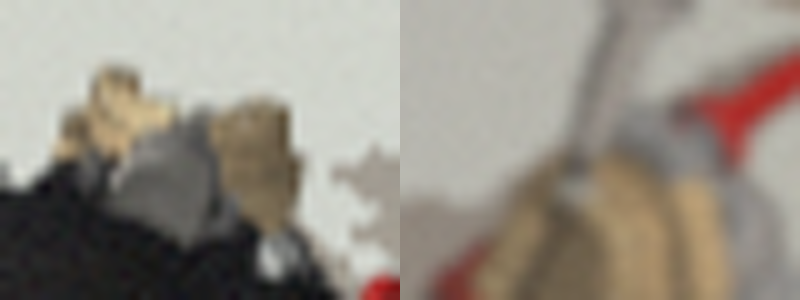

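```bash
python3 -c "
from h import *
st(); print(robot.sign_off())"
```

```text
t 21.68 tcp [0.549  0.0246 0.214 ] toolz [ 0.431 -0.077 -0.899] tilt 26.0 az -10.1 jaw az -109.3 jaw z -0.077 F [-0.8 -0.4  0.2] w 0.288 q [ 0.546 -0.079 -0.864  0.622 -0.52   0.166]
the job is handed in; nothing more can be done
None
```

I took the white meter out of its stand and handed the job in at 21.7 s, with the meter held steady and its nose pressed on the crown's dot. One check on the bench failed: the four look-alike pens fell over.

**Tilting the meter:** moves could only shift the tool or turn it about the vertical. I got the tilt by driving the arm against its reach limits: outward to lean the tool, then inward and down to trim it. At those limits joint 3 read 1.251 against its listed 1.25 limit, about a milliradian over.

**Last checks:**
- **Squareness:** the meter was about 0.5° off my estimate of the crown's normal. That estimate is 25° from vertical with the lean plane at azimuth −11°, and it is uncertain by about 2°.
- **Position:** the nose was within about 0.5 mm of my estimate of the dot, and the scene picture shows it coming down onto the middle of the white crown. The dot itself was too small to see, and the two cameras disagreed by 2–3 mm on where the nose should go, so I aimed midway.
- **Press:** the force rose about 2.3 N from the free baseline, which puts the nose roughly half way in. The pose did not change between readings.

**What disagreed:** the four look-alike pens were standing on their noses at the start and were lying down by 8 s. One now lies by the holder. I saw no contact force on the arm, so they may have toppled by themselves, but I did not see it happen. I checked nothing else on the bench in detail afterwards.

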